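Close up a row of finished prints in the tipping tray

TASK

Fetch the last good print (teal disc) from the drying rack, lay it flat in the tipping tray behind the other two and square across it as they are, without dropping it, and let go. Then slowly and gently press the tray's yellow rim down with the fingertips until the tray bears on its rubber stop, and keep it there a good second so that all three prints slide down and close up in a row against the end wall. Let the tray come back level under your hand without letting it swing, then take the hand away; leave the spoiled print (red cross) and everything else on the bench where they are.

Things in the scene. Friction and masses are not known exactly. Their poses are not given: they have to be found in the camera images.
- base: Grey steel stand of the tipping tray, fixed to the table: foot plate 160 x 300 mm, origin under its centre, axes as the level tray's. The tray's axle (along x) lies 105 mm above the table straight over this origin. The mechanism is light: 15 N or more from the robot on the tray is too much.
- tray: Aluminium pan rocking on the axle, level at the start. Origin on the axle at mid-width; x along the axle, y towards the tall end wall and yellow rim, z up. Here the floor is at z = 6 mm; inside x -50 to 50, y -150 to 115 mm; side and back walls 24 mm high, end wall 42. It tips only with the rim going down (turn about -x). Prints begin to slide at 0.2 to 0.36 rad of tip, depending on friction.
- rim (a point): Centre of the top of the yellow rim, a flat flange 80 (x) x 36 (y) x 4 mm standing out beyond the top of the end wall: the place to press. At (0, 137, 48) mm in the tray's frame, axes as the tray's; it moves on an arc about the axle. A counterweight under the pan's back holds it level: 2 to 5 N down on the rim keeps it tipped, and let go it swings back hard.
- end_wall (a point): Inner face of the tray's end wall at mid-width, floor height: (0, 115, 6) mm in the tray's frame; axes as the tray's. In the closed-up row the prints' centres lie at y = -23, -69 and -115 mm here.
- stop_post: Fixed post under the rim end of the pan, 75 mm from the axle, origin at its foot, 12 mm above the table. A stop screw with a round rubber tip stands up out of it. How far differs from set-up to set-up and is not given: the pan's underside meets it at between 0.40 and 0.62 rad of tip, felt as a sudden firm rise of the force.
- print_last_mid (a point): A plywood plaque 90 x 46 x 12 mm (x long, y short, z up), about 34 g, varnished, printed with a teal disc, yellow centre and a teal bar near one end. Its centre, half-way up. The last good one: face up on the rack's two battens, underside 20 mm above the table; at mid-length, between the battens, there is free space beside it down to 8 mm above the table.
- print_a_mid (a point): A plywood plaque 90 x 46 x 12 mm (x long, y short, z up), about 34 g, varnished, printed with a teal disc, yellow centre and a teal bar near one end. Its centre, half-way up. It lies in the tray nearest the end wall, long side across the tray, not yet against the wall.
- print_b_mid (a point): A plywood plaque 90 x 46 x 12 mm (x long, y short, z up), about 34 g, varnished, printed with a teal disc, yellow centre and a teal bar near one end. Its centre, half-way up. It lies in the tray behind the first, with a gap, long side across the tray; behind it the back part of the tray is free for the last one.
- print_spoiled_mid (a point): Plaque of the same size with a red cross smeared over it, on the other place of the drying rack, about 120 mm from the good one, which may lie on either side. Centre, half-way up. Leave it there.
- rack: Fixed wooden drying rack, 120 (x) x 220 (y) mm, origin under its centre, two battens along y at x = -27 and 27 mm, batten tops 20 mm up. The two places are at y = -60 and 60 mm.
- ink_teal: Clear ink tub, teal ink, black lid, 78 mm across, 91 mm high; bystander, origin under its centre.
- ink_red: Clear ink tub, red ink, black lid, 78 mm across, 91 mm high; bystander, origin under its centre.
- tape: Roll of tan tape lying flat, 90 mm across, 24 mm high; bystander, origin under its centre.
- tool_tin: Steel tin, 84 mm across, 120 mm high, coloured spatulas stand in it to about 190 mm; bystander, origin under its centre.
- squeegee: Wooden squeegee lying on its side, 260 mm along its y, 39 mm high; bystander, origin under its centre.
- palette_knife: Spatula lying on the bench, bystander, origin under its middle.
- spray_jar: Closed jar, 54 mm across, 110 mm high; bystander, origin under its centre.
Not all that is in view belongs to the job. What is shaped like the part that bears print_last_mid but pink or purple is not meant. Leave any green look-alike of the part that bears print_b_mid alone.

How it is judged (in metres and radians):
On the way, in this order (a step that is already met when the one before it is completed fails the run):
1. the last good print lies flat in the back part of the level tray, behind the other two, long side across the tray to about 8 degrees, released (angle between tray's own z axis and vertical below 0.03 rad and angular speed of tray below 0.05 rad/s and x of print_last_mid in the frame of end_wall between -0.012 and 0.012 m and z of print_last_mid in the frame of end_wall between 0.003 and 0.009 m and y of print_last_mid in the frame of end_wall between -0.25 and -0.14 m and angle between the x axis of print_last_mid and the x axis of end_wall, either way round below 0.14 rad and contact force between the fingers and print_last below 0.05 N), for 0.2 s.
2. the tray is pressed down and bears on its stop (at least 1 N) for half a second, with all three prints closed up against the end wall (contact force between tray and stop_post above 1 N and angle between tray's own z axis and vertical above 0.38 rad and y of print_a_mid in the frame of end_wall between -0.0265 and -0.019 m and x of print_a_mid in the frame of end_wall between -0.012 and 0.012 m and z of print_a_mid in the frame of end_wall between 0.003 and 0.009 m and angle between the x axis of each of print_a_mid, print_b_mid, print_last_mid and the x axis of end_wall, either way round below 0.07 rad and y of print_b_mid in the frame of end_wall between -0.074 and -0.065 m and x of print_b_mid in the frame of end_wall between -0.012 and 0.012 m and z of print_b_mid in the frame of end_wall between 0.003 and 0.009 m and y of print_last_mid in the frame of end_wall between -0.1215 and -0.111 m and x of print_last_mid in the frame of end_wall between -0.012 and 0.012 m and z of print_last_mid in the frame of end_wall between 0.003 and 0.009 m), for 0.5 s.
At the end, for the whole second after the job is handed in: The tray is level (within 0.03 rad) and at rest; the three good prints lie flat in it in a closed row, square to about 4 degrees, the first against the end wall (gap at most 3.5 mm), the second at most 5 mm and the last at most 6.5 mm back from their places in a tight row (angle between tray's own z axis and vertical below 0.03 rad and angular speed of tray below 0.05 rad/s and y of print_a_mid in the frame of end_wall between -0.0265 and -0.019 m and x of print_a_mid in the frame of end_wall between -0.012 and 0.012 m and z of print_a_mid in the frame of end_wall between 0.003 and 0.009 m and angle between the x axis of each of print_a_mid, print_b_mid, print_last_mid and the x axis of end_wall, either way round below 0.07 rad and y of print_b_mid in the frame of end_wall between -0.074 and -0.065 m and x of print_b_mid in the frame of end_wall between -0.012 and 0.012 m and z of print_b_mid in the frame of end_wall between 0.003 and 0.009 m and y of print_last_mid in the frame of end_wall between -0.1215 and -0.111 m and x of print_last_mid in the frame of end_wall between -0.012 and 0.012 m and z of print_last_mid in the frame of end_wall between 0.003 and 0.009 m); the robot touches nothing.
It fails at once if the robot presses on the tray with more than 15 N (contact force between any of the fingers, the arm and tray above 15 N).
It fails at once if the tray swings fast (over 1.5 rad/s), tipping or coming back (angular speed of tray above 1.5 rad/s).
It fails at once if the last print is dropped (falls free at over 0.45 m/s, about 10 mm) (contact force between the fingers and print_last below 0.01 N and angle between tray's own z axis and vertical below 0.1 rad and linear speed of print_last above 0.45 m/s).
It fails at once if the spoiled print or a bystander is moved by more than 20 mm (distance of any of ink_teal, ink_red, tape, tool_tin, squeegee, palette_knife, spray_jar, print_spoiled_mid from where it was at the start of the episode above 0.02 m).
It also fails if it takes over 64 s, if anything falls off the work surface, if the arm or the gripper's body presses on something with over 40 N, if the wrist force passes 120 N, or if a joint passes its speed limit or range.

ROBOT

A 6-joint arm with a two-finger parallel gripper is mounted at the origin on the work surface. World frame = base frame: x ahead of the robot, y to its left, z up, the work surface at z = 0. Lengths are in mm, angles in degrees, forces in N, time in s.
With the tool pointing down it reaches from about 350 to 850 mm from the base axis. Payload 8.1 kg.
Tool frame: the origin (TCP) lies at the centre of the arm's flange, where the gripper is bolted on; the fingertips stand 173 mm ahead of it and the grasp point (between the pads) lies 155 mm ahead of it; z points along the fingers, y is the line along which they close (so a half turn about z gives the same grasp; the last joint's range is limited). The gripper opens to 85 mm and grips with 20 to 120 N. Pads are 22 mm wide; open, the fingers measure 114 mm over their backs; the gripper's body (76 mm by 85 mm) begins 54 mm behind the grasp point. The pads swing forward as they close: fully open they stand 13 mm farther back than shut.
Start: joints at [59.049, 7.471, 85.268, -0, 87.261, -4.893], TCP at [263.55, 539.025, 404.692] pointing down, gripper open.
Joint ranges: [-169.43, 169.43], [-51.17, 129.36], [1.28, 143.12], [-76.62, 256.62], [0, 156.53], [-152.29, 152.29]. Speed limits (degrees/s): [136.94, 136.94, 159.86, 180, 180, 180].

INTERFACE

Orientations are given as [roll, pitch, yaw] about the fixed x, y, z axes, in that order (R = Rz(yaw) Ry(pitch) Rx(roll)).
In Python, from bench import * gives the robot as it stands.
- The arm moves only by the shell command python3 -m jog 'ROWS' [FORCE]. ROWS is text: rows parted by semicolons, each of 7 numbers parted by spaces: the shift along the tool's x, y, z scaled (see below), then the turn, a rotation vector about the tool's x, y, z scaled (see below), then the closure, from -1 (fully open) to 1 (shut). In form: tx ty tz wx wy wz hand; .... A call has 1 to 5 rows; each row shifts and turns the commanded pose from where the row before left it, along the tool's axes as they then stand; what a row does not reach is not made up. The controller multiplies each number of a shift by 0.1 m and each number of a turn by 60 degrees. A row lasts 1/8 s, in which the tool goes at most 62.5 mm and 10.7 degrees, less where a joint would pass 70% of its speed; a pose out of reach is approached as far as the arm can. A call with a number of a shift or a turn outside -1 to 1 is refused whole. A call with a gripper value outside its range is refused whole. The fingers move at their own pace and stop on an object; FORCE is the grip in N (left out, the last holds). Time passes only in rows, so rows that do not move let the fingers close. It gives the time, the measured TCP pose, the force, the opening and the grip force at its end, in the units of the state.
- sense(): the state, without advancing time (a new reading comes with each control period).
- snapshot(name): name is "scene" or "top" or "wrist"; returns a dict with "img" (384x512x3 uint8, red, green, blue), "fx", "fy", "cx", "cy" (pixels), "extrinsics" (4x4, takes a point from camera to world coordinates). Camera axes: x right, y down, z forward; pixel columns grow to the right and rows downward; lengths in mm; the calibration is good to about 2 mm. A picture is of the moment at which its call begins. There is no depth.
- hand_in(): hands the job in; it is judged then, once.
The state is a dict: "time": time; "joint_pos": joint angles; "qd": joint speeds; "joint_efforts": joint torques, N m; "tool_pos": TCP position; "tcp_rot": TCP orientation; "ft_force": force on the tool from outside, world axes, zero at the start; "wrist_torque": the same for the moment, N m; "finger_gap": finger opening in mm; "grip_force": force on a finger pad.
Only numpy, scipy, OpenCV 4.12 (cv2) and the standard library are available. Lean on these libraries where they do the work, as an engineer would, in place of code of your own. Each camera call takes 0.05 s, during which the arm holds its last target. There are 200 camera calls.

## Working session

There is one attempt and no reset: what is moved stays moved. The work goes in short steps, Python scripts to look and compute and a shell command to move; the robot and the scene stay as the last step left them, time stands still between calls to the robot, and variables do not carry over. Pictures are saved under pics/ and viewed, at most 13 in all, crops included, and the job is handed in when it is done.

```bash
mkdir -p pics; cat > h.py <<'E'
from bench import *
import numpy as np, cv2
from scipy.spatial.transform import Rotation as R
def shot(n,f):
    s=snapshot(n); cv2.imwrite('pics/'+f,s['img'][:,:,::-1]); np.savez('pics/'+f+'.npz',**{k:np.array(v) for k,v in s.items()}); return s
def load(f): return np.load('pics/'+f+'.npz')
def pix2w(s,u,v,z):
    E=np.array(s['extrinsics']); d=E[:3,:3]@[(u-s['cx'])/s['fx'],(v-s['cy'])/s['fy'],1]; o=E[:3,3]
    return o+d*(z-o[2])/d[2]
def w2pix(s,p):
    E=np.array(s['extrinsics']); c=E[:3,:3].T@(np.array(p)-E[:3,3]); return c[0]/c[2]*s['fx']+s['cx'],c[1]/c[2]*s['fy']+s['cy']
E
python3 - <<'E'
from h import *
a=shot('scene','scene0.png');b=shot('top','top0.png')
im=np.hstack([a['img'],b['img']])[:,:,::-1]
print(b['extrinsics'],b['fx'],sense())
E
```

```text
[[ 7.95858818e-03 -9.94160895e-01  1.07614011e-01  4.36495001e+02]
 [-9.99686742e-01 -1.04639057e-02 -2.27359874e-02 -8.03125198e+00]
 [ 2.37292925e-02 -1.07399353e-01 -9.93932744e-01  1.08407008e+03]
 [ 0.00000000e+00  0.00000000e+00  0.00000000e+00  1.00000000e+00]] 352.78280917888304 {'time': 0.1, 'joint_pos': array([ 5.90486991e+01,  7.51046589e+00,  8.53257105e+01, -4.39738716e-05,
        8.72612257e+01, -4.89229767e+00]), 'qd': array([-0.04380734, -0.12577567, -0.11348622,  0.08250568,  0.00351629,
        0.08102599]), 'joint_efforts': array([ 1.99980750e-04, -5.70949888e+01, -5.01941156e+01, -2.38688308e-04,
        8.12990387e-03,  3.34779236e-05]), 'tool_pos': array([263.43833012, 538.83101237, 403.72676732]), 'tcp_rot': array([-1.79902949e+02, -8.26297455e-03,  1.53940992e+02]), 'ft_force': array([0.74671686, 0.28680787, 0.25205753]), 'wrist_torque': array([-0.0321603 , -0.03709147,  0.05657669]), 'grip_force': 0.0, 'finger_gap': 85.18705904012916}
```

View pics/top0.png

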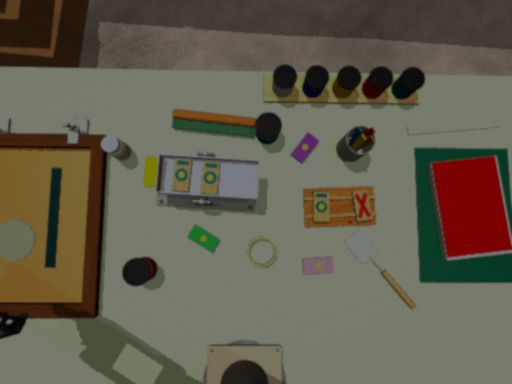

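View pics/scene0.png

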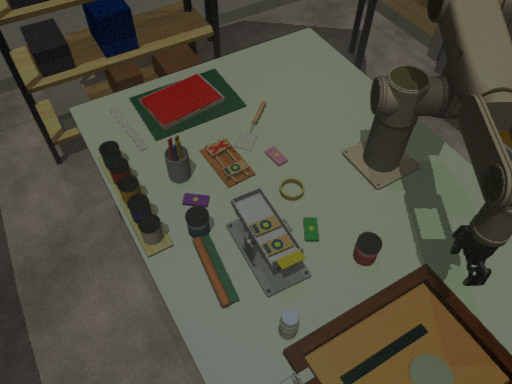

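The top view shows the teal-disc print on the rack at (321,207). These could be mistaken for it: red cross (362,206), purple (305,148), pink (318,266), green (204,238), and the tray prints (182,175) and (210,178). I choose (321,207). The tray's yellow rim is at (151,171). Next is one close crop to confirm and measure.

```bash
python3 - <<'E'
from h import *
s=load('top0.png'); im=s['img'][:,:,::-1]
c=cv2.resize(im[140:235,140:265],None,fx=6,fy=6,interpolation=cv2.INTER_CUBIC)
d=cv2.resize(im[180:232,295:385],None,fx=6,fy=6,interpolation=cv2.INTER_CUBIC)
cv2.imwrite('pics/crop1.png',np.vstack([c[:,:540*1+200][:,:740],]))
W=np.zeros((570+0,750,3),np.uint8);W[:,:]=c;cv2.imwrite('pics/crop1.png',W);cv2.imwrite('pics/crop2.png',d)
for n,u,v,z in [('last',321,207,32),('spoiled',362,206,32),('rim',151,171,153),('a',182,175,123),('b',210,178,123)]: print(n,pix2w(s,u,v,z).round(1))
E
```

```text
last [ 515.3 -222.7   32. ]
spoiled [ 519.5 -346.8   32. ]
rim [597.6 254.3 153. ]
a [592.7 177.9 123. ]
b [585.3 101.1 123. ]
```

View pics/crop1.png

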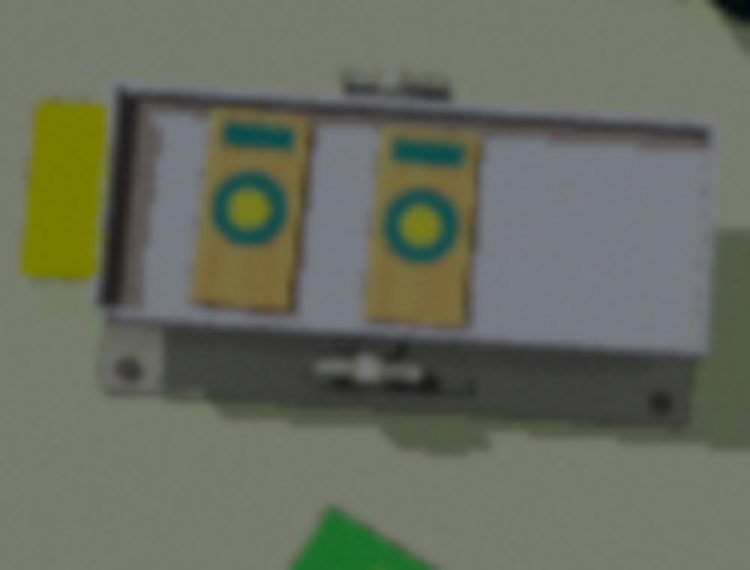

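View pics/crop2.png

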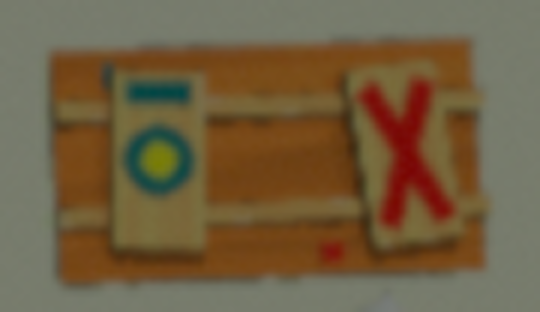

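The crops confirm the choice: the teal disc print is at crop2 centre (159,160), with the red cross to its right. The tray prints and rim are clear in crop1.

```bash
python3 - <<'E'
from h import *
s=load('top0.png')
def q(pts,u0,v0,z): return np.array([pix2w(s,u0+x/6-.42,v0+y/6-.42,z) for x,y in pts])
def rep(n,P):
    c=P.mean(0); l=(P[0]+P[1]-P[2]-P[3])/2; w=(P[1]+P[2]-P[0]-P[3])/2
    f=lambda d:np.degrees(np.arctan2(d[1],d[0]))
    print(n,c.round(1),'long',np.linalg.norm(l).round(1),f(l).round(1),'short',np.linalg.norm(w).round(1),f(w).round(1))
rep('last',q([(113,68),(207,72),(205,252),(112,250)],295,180,32))
rep('rim',q([(37,98),(105,103),(95,278),(22,276)],140,140,153))
rep('a',q([(213,108),(312,115),(293,312),(192,303)],140,140,123))
rep('b',q([(383,127),(482,130),(463,327),(365,320)],140,140,123))
print(q([(118,88),(712,125),(705,353),(100,308)],140,140,135).round(0))
for y in (175,):print('tool now',sense()['tool_pos'],R.from_euler('xyz',sense()['tcp_rot'],degrees=True).as_matrix().round(3))
E
```

```text
last [ 517.5 -223.1   32. ] long 90.8 -1.1 short 47.0 -91.3
rim [597.7 256.  153. ] long 79.2 -1.7 short 31.1 -92.2
a [594.3 178.8 123. ] long 91.0 -4.0 short 45.7 -94.0
b [587.6 100.8 123. ] long 90.6 -4.1 short 45.0 -92.3
[[647. 239. 135.]
 [634. -31. 135.]
 [529. -28. 135.]
 [547. 243. 135.]]
tool now [263.43833012 538.83101237 403.72676732] [[-0.898  0.439 -0.001]
 [ 0.439  0.898 -0.001]
 [ 0.    -0.002 -1.   ]]
```

```bash
python3 -m jog '0 0 0 0 0 -0.139 -1; 0 0 0 0 0 -0.139 -1; 0 0 0 0 0 -0.139 -1; -0.2 -0.58 0.05 0 0 0 -1; -0.2 -0.58 0.05 0 0 0 -1' 40; python3 -m jog '-0.2 -0.58 0.06 0 0 0 -1; -0.2 -0.58 0.06 0 0 0 -1; -0.2 -0.58 0.06 0 0 0 -1; -0.2 -0.58 0.06 0 0 0 -1; -0.2 -0.58 0.06 0 0 0 -1'; python3 -m jog '-0.2 -0.58 0.06 0 0 0 -1; -0.2 -0.58 0.06 0 0 0 -1; -0.2 -0.58 0.06 0 0 0 -1; -0.2 -0.58 0.06 0 0 0 -1; -0.2 -0.58 0.06 0 0 0 -1'; python3 -m jog '0 0 0 0 0 0 -1;0 0 0 0 0 0 -1'
python3 - <<'E'
from h import *
shot('wrist','w1.png')
s=sense(); print(s['tool_pos'],s['tcp_rot'],s['joint_pos'],s['time'])
E
```

```text
time: 0.72
tool_pos: [301.4, 421.2, 393.6]
tcp_rot: [-179.9, -0.0, 179.1]
ft_force: [0.5, -1.1, 0.1]
finger_gap: 85.7
grip_force: 0.0
time: 1.35
tool_pos: [396.2, 128.7, 364.4]
tcp_rot: [180.0, 0.0, 179.0]
ft_force: [1.7, -0.4, -0.4]
finger_gap: 85.3
grip_force: 0.0
time: 1.98
tool_pos: [491.0, -163.3, 334.3]
tcp_rot: [180.0, 0.0, 178.9]
ft_force: [1.3, 0.0, 0.8]
finger_gap: 85.3
grip_force: 0.0
time: 2.22
tool_pos: [490.6, -161.2, 334.0]
tcp_rot: [179.9, -0.1, 178.9]
ft_force: [-0.3, 0.9, 0.6]
finger_gap: 85.4
grip_force: 0.0
[ 490.65137964 -160.55671932  334.35978541] [ 1.79958319e+02 -4.66018174e-02  1.78976586e+02] [-2.38190624e+01 -2.97439893e+00  1.03423384e+02  2.07090758e-02
  7.96101270e+01 -1.12799376e+02] 2.275
```

View pics/w1.png

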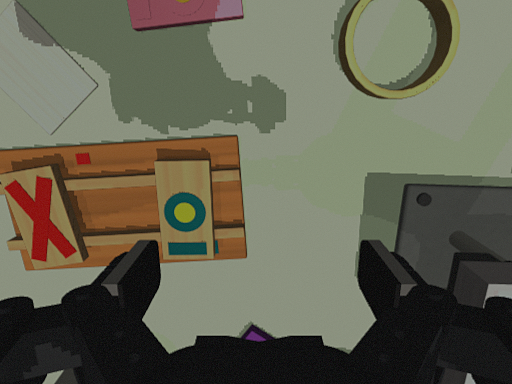

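The wrist view shows the teal print with corners near (155,160), (210,160), (213,259) and (163,259), and the red-cross print on the left at (43,215).

```bash
python3 - <<'E'
from h import *
s=load('w1.png')
P=np.array([pix2w(s,u,v,32) for u,v in [(155,160),(210,160),(213,259),(163,259)]])
print(P.round(1),P.mean(0).round(1)); l=(P[0]+P[1]-P[2]-P[3])/2;print(np.linalg.norm(l),np.degrees(np.arctan2(l[1],l[0])))
print(pix2w(s,185,212,32))
# tool frame delta to target
t=sense();Rm=R.from_euler('xyz',t['tcp_rot'],degrees=True).as_matrix()
print(Rm.T@(np.array([517,-223,196])-t['tool_pos']),t['tcp_rot'])
E
```

```text
[[ 470.8 -245.9   32. ]
 [ 471.7 -200.6   32. ]
 [ 561.4 -203.1   32. ]
 [ 560.5 -247.9   32. ]] [ 516.1 -224.4   32. ]
89.73654419964517 178.54982057403305
[ 516.48767526 -224.70234162   32.        ]
[-27.57224315 -62.06332644 138.29229275] [ 1.79958319e+02 -4.66018174e-02  1.78976586e+02]
```

```bash
python3 -m jog '-0.13 -0.31 0 0 0 0 -1; -0.14 -0.32 0 0 0 0 -1; 0 0 0.4 0 0 0.007 -1; 0 0 0.4 0 0 0 -1; 0 0 0.2 0 0 0 -1' 40; python3 -m jog '0 0 0.2 0 0 0 -1; 0 0 0.1 0 0 0 -1; 0 0 0.08 0 0 0 -1; 0 0 0 0 0 0 -1; 0 0 0 0 0 0 -1'
```

```text
time: 2.9
tool_pos: [516.1, -222.8, 232.7]
tcp_rot: [179.9, -0.1, 178.7]
ft_force: [-0.4, 0.2, -0.1]
finger_gap: 85.2
grip_force: 0.0
time: 3.52
tool_pos: [517.1, -225.0, 197.5]
tcp_rot: [-180.0, 0.1, 178.5]
ft_force: [-0.1, -0.3, 0.2]
finger_gap: 85.2
grip_force: 0.0
```

```bash
python3 -m jog '0 0 0.01 0 0 0 -0.3; 0 0 0 0 0 0 -0.1; 0 0 0 0 0 0 0.1; 0 0 0 0 0 0 0.3; 0 0 0 0 0 0 1' 30; python3 -m jog '0 0 0 0 0 0 1; 0 0 0 0 0 0 1; 0 0 0 0 0 0 1; 0 0 0 0 0 0 1'; python3 -c "
from h import *
shot('wrist','w2.png')"
```

```text
time: 4.15
tool_pos: [516.9, -224.8, 196.0]
tcp_rot: [-180.0, 0.0, 178.5]
ft_force: [-0.4, 0.2, 2.8]
finger_gap: 45.0
grip_force: 31.2
time: 4.65
tool_pos: [516.9, -224.8, 196.0]
tcp_rot: [-180.0, 0.0, 178.5]
ft_force: [-0.2, 0.3, 4.8]
finger_gap: 44.8
grip_force: 31.4
```

View pics/w2.png

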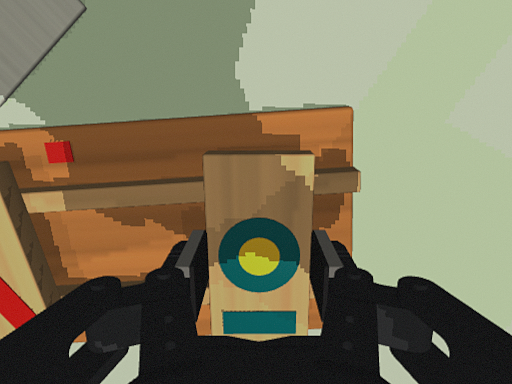

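```bash
python3 -m jog '0 0 -0.1 0 0 0 1; 0 0 -0.3 0 0 0 1; 0 0 -0.4 0 0 0 1; 0 0 -0.4 0 0 0.03 1; 0 0 -0.4 0 0 0 1'; python3 -m jog '-0.06 0.3 0 0 0 0 1; -0.12 0.55 0 0 0 0 1; -0.12 0.55 0 0 0 0 1; -0.12 0.55 0 0 0 0 1; -0.11 0.55 0 0 0 0 1'; python3 -m jog '0 0.03 0 0 0 0 1; 0 0 0 0 0 0 1; 0 0 0 0 0 0 1'; python3 -c "
from h import *
shot('wrist','w3.png')"
```

```text
time: 5.32
tool_pos: [516.4, -224.5, 357.0]
tcp_rot: [180.0, -0.0, 176.7]
ft_force: [-0.7, 0.0, -0.9]
finger_gap: 45.2
grip_force: 30.8
time: 5.95
tool_pos: [583.9, 23.7, 355.8]
tcp_rot: [-180.0, -0.0, 176.7]
ft_force: [0.6, -0.6, -0.7]
finger_gap: 44.9
grip_force: 30.8
time: 6.32
tool_pos: [583.8, 23.6, 355.6]
tcp_rot: [-180.0, -0.0, 176.7]
ft_force: [-0.1, -0.2, 0.1]
finger_gap: 45.1
grip_force: 30.9
```

View pics/w3.png

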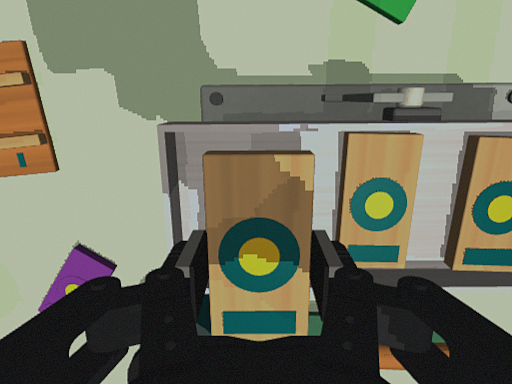

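The held print hangs over the back of the tray, with b's top at (346..424,131). I check the alignment using the near wall's top edge, from (165,125) to (505,121).

```bash
python3 - <<'E'
from h import *
s=load('w3.png')
o=np.array([589.9,119.2]); a=np.radians(-3.3); X=np.array([np.cos(a),np.sin(a)]);Y=np.array([-X[1],X[0]])
for u,v,z in [(165,125,135),(505,121,135),(346,131,123),(424,134,123),(407,268,123),(343,264,123),(378,205,123),(171,200,135),(172,137,111),(180,245,135),(205,153,196-157.7+0+157.6),(313,153,196-0.0)]:
    p=pix2w(s,u,v,z)[:2]; print(u,v,p.round(1),'tray',((p-o)@X).round(1),((p-o)@Y).round(1))
t=sense();p=t['tool_pos'][:2];print((p-o)@X,(p-o)@Y)
E
```

```text
165 125 [528.4 -25.6] tray -53.1 -148.1
505 121 [537.4 164.2] tray -55.0 41.9
346 131 [539.   78.7] tray -48.5 -43.3
424 134 [543.5 125.4] tray -46.6 3.6
407 268 [632.5 120.5] tray 42.5 3.7
343 264 [627.1  77.6] tray 39.5 -39.4
378 205 [586.8  99.5] tray -1.9 -19.9
171 200 [572.3 -27.9] tray -9.1 -147.9
172 137 [537.5 -29. ] tray -43.7 -151.0
180 245 [601.6 -26.1] tray 20.0 -144.4
205 153 [536.3   5.7] tray -47.0 -116.4
313 153 [538.7  47.6] tray -47.0 -74.5
-0.5303131465635836 -95.8925564804168
```

```bash
python3 -m jog '0 0 0.2 0 0 0 1; 0 0 0.25 0 0 0 1; 0 0 0.1 0 0 0 1; 0 0 0.06 0 0 0 1; 0 0 0.03 0 0 0 1'; python3 -m jog '0 0 0.02 0 0 0 1; 0 0 0.01 0 0 0 1; 0 0 0 0 0 0 1; 0 0 0 0 0 0 1'
```

```text
time: 7.0
tool_pos: [584.2, 24.8, 291.7]
tcp_rot: [180.0, 0.0, 176.7]
ft_force: [0.2, 0.5, 0.5]
finger_gap: 45.2
grip_force: 30.9
time: 7.5
tool_pos: [584.1, 24.9, 289.0]
tcp_rot: [180.0, 0.0, 176.7]
ft_force: [0.5, 0.3, -0.8]
finger_gap: 44.9
grip_force: 30.9
```

```bash
python3 -m jog '0 0 0.01 0 0 0 1; 0 0 0 0 0 0 1; 0 0 0 0 0 0 1'; python3 -m jog '0 0 0.005 0 0 0 1; 0 0 0 0 0 0 1; 0 0 0 0 0 0 1';python3 -m jog '0 0 0.005 0 0 0 1; 0 0 0 0 0 0 1; 0 0 0 0 0 0 1'
```

```text
time: 7.88
tool_pos: [584.0, 24.9, 287.7]
tcp_rot: [180.0, -0.0, 176.7]
ft_force: [-0.0, -0.2, -0.5]
finger_gap: 45.2
grip_force: 30.9
time: 8.25
tool_pos: [584.1, 24.9, 287.2]
tcp_rot: [180.0, -0.0, 176.7]
ft_force: [0.3, -0.3, -0.3]
finger_gap: 44.5
grip_force: 30.9
time: 8.62
tool_pos: [584.2, 24.9, 287.0]
tcp_rot: [-180.0, 0.0, 176.7]
ft_force: [-0.2, 0.5, 3.8]
finger_gap: 45.3
grip_force: 31.2
```

```bash
python3 -m jog '0 0 0 0 0 0 -0.1; 0 0 0 0 0 0 -0.15; 0 0 0 0 0 0 -0.2; 0 0 0 0 0 0 -0.3; 0 0 0 0 0 0 -0.35'; python3 -m jog '0 0 -0.05 0 0 0 -0.35; 0 0 -0.1 0 0 0 -0.35; 0 0 -0.3 0 0 0 -0.35;  0 0 -0.5 0 0 0 -0.35; 0 0 -0.3 0 0 0 -0.35';  python3 -m jog '0 0 0 0 0 0 -0.35;0 0 0 0 0 0 1'; python3 -c "
from h import *
shot('wrist','w4.png')"
```

```text
time: 9.25
tool_pos: [584.0, 24.9, 286.7]
tcp_rot: [-180.0, -0.0, 176.7]
ft_force: [0.2, 0.2, 1.8]
finger_gap: 57.8
grip_force: 0.0
time: 9.88
tool_pos: [584.3, 24.9, 415.7]
tcp_rot: [180.0, 0.2, 176.7]
ft_force: [1.0, 0.1, -0.1]
finger_gap: 57.4
grip_force: 0.0
time: 10.12
tool_pos: [583.9, 24.9, 411.4]
tcp_rot: [-180.0, -0.0, 176.7]
ft_force: [-0.6, 0.0, -0.1]
finger_gap: 40.9
grip_force: 0.0
```

View pics/w4.png

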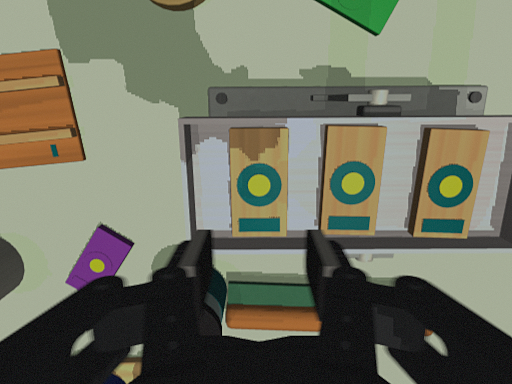

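The last print lies square at (259,183), with b at (352,183) and a at (450,183), all clear. Before pressing I check the spray jar's clearance from the rim, with the lid at (110,143) in the top image.

```bash
python3 - <<'E'
from h import *
s=load('top0.png')
o=np.array([589.9,119.2]); a=np.radians(-3.3); X=np.array([np.cos(a),np.sin(a)]);Y=np.array([-X[1],X[0]])
for u,v,z in [(111,144,110),(124,155,0),(135,272,91)]:
    p=pix2w(s,u,v,z)[:2]; print(p.round(0),'tray',((p-o)@X).round(0),((p-o)@Y).round(0))
t=sense();p=t['tool_pos'];r=o+137*Y-8*X
Rm=R.from_euler('xyz',t['tcp_rot'],degrees=True).as_matrix()
print(r,Rm.T@(np.array([*r,153+173+12])-p))
E
```

```text
[680. 380.] tray 75.0 266.0
[673. 383.] tray 68.0 268.0
[327. 304.] tray -273.0 169.0
[589.79953716 256.43334109] [  6.96406406 231.50505039  72.52869557]
```

```bash
python3 -m jog '0 0.4 0 0 0 0 1; 0 0.5 0.1 0 0 0 1; 0 0.5 0.2 0 0 0 1; 0 0.5 0.2 0 0 0 1; 0.01 0.41 0.1 0 0 0 1' 30;python3 -m jog '0 0 0.1 0 0 0 1; 0 0 0 0 0 0 1; 0 0 0 0 0 0 1; 0 0 0 0 0 0 1'; python3 -c "
from h import *
shot('wrist','w5.png'); print(sense()['ft_force'])"
```

```text
time: 10.8
tool_pos: [595.1, 257.2, 348.0]
tcp_rot: [-179.9, -0.3, 176.8]
ft_force: [0.3, -0.1, 1.0]
finger_gap: -0.3
grip_force: 0.0
time: 11.3
tool_pos: [596.6, 254.5, 342.5]
tcp_rot: [180.0, 0.1, 176.7]
ft_force: [0.6, 0.3, 0.6]
finger_gap: 0.5
grip_force: 0.0
[-0.29239986  0.21542918 -0.24331059]
```

View pics/w5.png

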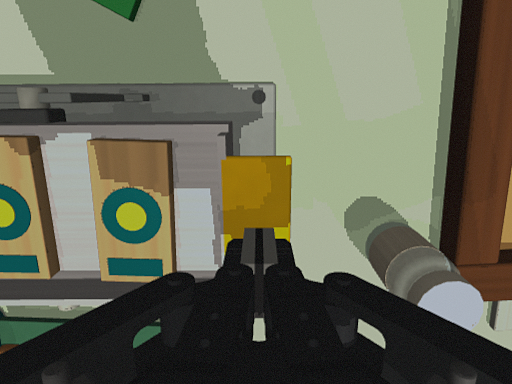

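The tips at column 259 sit over the rim, which spans 222–291 (centre 256). The jar is well to the right. Now I descend.

```bash
python3 -m jog '0 0 0.06 0 0 0 1; 0 0 0.06 0 0 0 1; 0 0 0 0 0 0 1; 0 0 0 0 0 0 1'; python3 -m jog '0 0 0.015 0 0 0 1; 0 0 0 0 0 0 1'; python3 -m jog '0 0 0.015 0 0 0 1; 0 0 0 0 0 0 1'; python3 -m jog '0 0 0.015 0 0 0 1; 0 0 0 0 0 0 1'
```

```text
time: 11.85
tool_pos: [596.1, 255.6, 329.5]
tcp_rot: [-180.0, -0.0, 176.7]
ft_force: [-0.4, 0.7, 0.5]
finger_gap: -0.2
grip_force: 0.0
time: 12.1
tool_pos: [596.2, 255.6, 328.2]
tcp_rot: [180.0, -0.0, 176.7]
ft_force: [-0.6, -0.0, 0.4]
finger_gap: 0.3
grip_force: 0.0
time: 12.35
tool_pos: [596.2, 255.6, 326.6]
tcp_rot: [-180.0, -0.0, 176.7]
ft_force: [-0.2, -0.1, 1.0]
finger_gap: 0.1
grip_force: 0.0
time: 12.6
tool_pos: [596.2, 255.7, 325.7]
tcp_rot: [180.0, 0.0, 176.7]
ft_force: [-2.3, 1.2, 4.4]
finger_gap: 0.1
grip_force: 2.2
```

```bash
python3 -m jog '0 0.022 0.014 0.0095 0 0 1; 0 0.044 0.027 0.019 0 0 1; 0 0.044 0.027 0.019 0 0 1'; python3 -m jog '0 0.044 0.027 0.019 0 0 1; 0 0.044 0.027 0.019 0 0 1; 0 0.044 0.027 0.019 0 0 1'; python3 -m jog '0 0 0 0 0 0 1;0 0 0 0 0 0 1'
```

```text
time: 12.98
tool_pos: [597.0, 266.8, 318.4]
tcp_rot: [-177.1, 0.1, 176.7]
ft_force: [0.4, 0.9, 3.8]
finger_gap: -0.1
grip_force: 2.3
time: 13.35
tool_pos: [597.7, 279.3, 309.1]
tcp_rot: [-173.7, 0.0, 176.7]
ft_force: [2.5, 0.9, 4.2]
finger_gap: -0.1
grip_force: 2.2
time: 13.6
tool_pos: [597.4, 279.1, 309.2]
tcp_rot: [-173.7, -0.0, 176.7]
ft_force: [0.3, 2.6, 4.2]
finger_gap: 0.5
grip_force: 2.3
```

```bash
for i in 1; do python3 -m jog '0 0.033 0.021 0.0143 0 0 1; 0 0.033 0.021 0.0143 0 0 1; 0 0.033 0.021 0.0143 0 0 1; 0 0.033 0.021 0.0143 0 0 1; 0 0.033 0.021 0.0143 0 0 1'; python3 -m jog '0 0.033 0.021 0.0143 0 0 1; 0 0.033 0.021 0.0143 0 0 1; 0 0.033 0.021 0.0143 0 0 1; 0 0.033 0.021 0.0143 0 0 1; 0 0.033 0.021 0.0143 0 0 1'; python3 -m jog '0 0.033 0.021 0.0143 0 0 1; 0 0.033 0.021 0.0143 0 0 1; 0 0.033 0.021 0.0143 0 0 1; 0 0.033 0.021 0.0143 0 0 1; 0 0.033 0.021 0.0143 0 0 1'; done
```

```text
time: 14.22
tool_pos: [598.3, 294.1, 296.3]
tcp_rot: [-169.4, -0.0, 176.7]
ft_force: [-1.0, 1.1, 5.3]
finger_gap: 0.5
grip_force: 2.3
time: 14.85
tool_pos: [599.1, 307.9, 282.5]
tcp_rot: [-165.1, -0.0, 176.7]
ft_force: [-0.8, 0.5, 4.3]
finger_gap: 0.2
grip_force: 2.2
time: 15.48
tool_pos: [599.9, 320.7, 267.7]
tcp_rot: [-160.8, -0.0, 176.7]
ft_force: [0.0, 1.5, 3.6]
finger_gap: -0.2
grip_force: 1.9
```

```bash
cat > chk.py <<'E'
from h import *
import sys
s=sense(); f=np.linalg.norm(s['ft_force']); print('|F|',f.round(1),'tilt',np.radians(180-abs(s['tcp_rot'][0])).round(3)); sys.exit(int(f>7))
E
J="python3 -m jog"; C="python3 chk.py"
(python3 -m jog '0 0.022 0.014 0.0095 0 0 1; 0 0.022 0.014 0.0095 0 0 1; 0 0.022 0.014 0.0095 0 0 1; 0 0.022 0.014 0.0095 0 0 1' && $C && 
python3 -m jog '0 0.011 0.007 0.0048 0 0 1; 0 0.011 0.007 0.0048 0 0 1' && $C && 
python3 -m jog '0 0.011 0.007 0.0048 0 0 1; 0 0 0 0 0 0 1' && $C && 
python3 -m jog '0 0.011 0.007 0.0048 0 0 1; 0 0 0 0 0 0 1' && $C && 
python3 -m jog '0 0.011 0.007 0.0048 0 0 1; 0 0 0 0 0 0 1' && $C && 
python3 -m jog '0 0.011 0.007 0.0048 0 0 1; 0 0 0 0 0 0 1' && $C && 
python3 -m jog '0 0.011 0.007 0.0048 0 0 1; 0 0 0 0 0 0 1' && $C && 
python3 -m jog '0 0.011 0.007 0.0048 0 0 1; 0 0 0 0 0 0 1' && $C && 
python3 -m jog '0 0.011 0.007 0.0048 0 0 1; 0 0 0 0 0 0 1' && $C && 
python3 -m jog '0 0.011 0.007 0.0048 0 0 1; 0 0 0 0 0 0 1' && $C ) | grep -E 'F|time|tool_pos|ft_'
```

```text
time: 15.98
tool_pos: [600.2, 326.9, 259.6]
ft_force: [-0.9, 0.3, 3.0]
|F| 3.2 tilt 0.375
time: 16.23
tool_pos: [600.3, 328.4, 257.5]
ft_force: [0.2, 1.1, 3.6]
|F| 3.8 tilt 0.384
time: 16.48
tool_pos: [600.3, 329.2, 256.4]
ft_force: [-0.4, 0.2, 3.2]
|F| 3.3 tilt 0.389
time: 16.73
tool_pos: [600.4, 329.9, 255.4]
ft_force: [-0.7, 0.3, 3.6]
|F| 3.7 tilt 0.394
time: 16.98
tool_pos: [600.5, 330.7, 254.3]
ft_force: [-0.2, 0.5, 2.5]
|F| 2.6 tilt 0.399
time: 17.23
tool_pos: [600.5, 331.4, 253.2]
ft_force: [-0.2, 0.3, 3.7]
|F| 3.7 tilt 0.404
time: 17.48
tool_pos: [600.6, 332.2, 252.1]
ft_force: [-1.1, 0.7, 3.4]
|F| 3.6 tilt 0.409
time: 17.73
tool_pos: [600.6, 332.9, 251.1]
ft_force: [0.6, 0.6, 2.7]
|F| 2.8 tilt 0.414
time: 17.98
tool_pos: [600.6, 333.6, 250.0]
ft_force: [0.5, -0.2, 3.2]
|F| 3.3 tilt 0.419
time: 18.23
tool_pos: [600.6, 334.4, 248.9]
ft_force: [1.1, 1.0, 3.0]
|F| 3.3 tilt 0.424
```

Baseline is about 3.3 N. I carry on with the same steps and stop at 6.5 N.

```bash
sed -i 's/f>7/f>6/' chk.py; C="python3 chk.py"
(python3 -m jog '0 0.011 0.007 0.0048 0 0 1; 0 0 0 0 0 0 1' && $C && 
python3 -m jog '0 0.011 0.007 0.0048 0 0 1; 0 0 0 0 0 0 1' && $C && 
python3 -m jog '0 0.011 0.007 0.0048 0 0 1; 0 0 0 0 0 0 1' && $C && 
python3 -m jog '0 0.011 0.007 0.0048 0 0 1; 0 0 0 0 0 0 1' && $C && 
python3 -m jog '0 0.011 0.007 0.0048 0 0 1; 0 0 0 0 0 0 1' && $C && 
python3 -m jog '0 0.011 0.007 0.0048 0 0 1; 0 0 0 0 0 0 1' && $C && 
python3 -m jog '0 0.011 0.007 0.0048 0 0 1; 0 0 0 0 0 0 1' && $C && 
python3 -m jog '0 0.011 0.007 0.0048 0 0 1; 0 0 0 0 0 0 1' && $C && 
python3 -m jog '0 0.011 0.007 0.0048 0 0 1; 0 0 0 0 0 0 1' && $C && 
python3 -m jog '0 0.011 0.007 0.0048 0 0 1; 0 0 0 0 0 0 1' && $C && 
python3 -m jog '0 0.011 0.007 0.0048 0 0 1; 0 0 0 0 0 0 1' && $C && 
python3 -m jog '0 0.011 0.007 0.0048 0 0 1; 0 0 0 0 0 0 1' && $C && 
python3 -m jog '0 0.011 0.007 0.0048 0 0 1; 0 0 0 0 0 0 1' && $C && 
python3 -m jog '0 0.011 0.007 0.0048 0 0 1; 0 0 0 0 0 0 1' && $C && 
python3 -m jog '0 0.011 0.007 0.0048 0 0 1; 0 0 0 0 0 0 1' && $C && 
python3 -m jog '0 0.011 0.007 0.0048 0 0 1; 0 0 0 0 0 0 1' && $C && 
python3 -m jog '0 0.011 0.007 0.0048 0 0 1; 0 0 0 0 0 0 1' && $C && 
python3 -m jog '0 0.011 0.007 0.0048 0 0 1; 0 0 0 0 0 0 1' && $C && 
python3 -m jog '0 0.011 0.007 0.0048 0 0 1; 0 0 0 0 0 0 1' && $C && 
python3 -m jog '0 0.011 0.007 0.0048 0 0 1; 0 0 0 0 0 0 1' && $C ) | grep -E 'F|time|ft_'
```

```text
time: 18.48
ft_force: [0.4, 1.6, 3.7]
|F| 4.1 tilt 0.429
time: 18.73
ft_force: [0.7, 1.4, 3.5]
|F| 3.8 tilt 0.434
time: 18.98
ft_force: [0.8, 1.2, 3.0]
|F| 3.3 tilt 0.439
time: 19.23
ft_force: [0.5, 1.5, 2.8]
|F| 3.3 tilt 0.444
time: 19.48
ft_force: [-0.5, 1.1, 3.1]
|F| 3.3 tilt 0.449
time: 19.73
ft_force: [-0.4, 2.8, 3.6]
|F| 4.6 tilt 0.455
time: 19.98
ft_force: [0.8, 2.0, 3.2]
|F| 3.9 tilt 0.459
time: 20.23
ft_force: [-0.5, 2.6, 2.7]
|F| 3.8 tilt 0.465
time: 20.48
ft_force: [1.0, 2.5, 3.1]
|F| 4.1 tilt 0.47
time: 20.72
ft_force: [0.1, 2.3, 2.8]
|F| 3.6 tilt 0.475
time: 20.98
ft_force: [0.7, 2.4, 2.7]
|F| 3.7 tilt 0.48
time: 21.22
ft_force: [-0.0, 2.4, 2.5]
|F| 3.5 tilt 0.485
time: 21.48
ft_force: [0.6, 2.3, 2.6]
|F| 3.5 tilt 0.49
time: 21.72
ft_force: [-0.1, 2.1, 2.6]
|F| 3.4 tilt 0.495
time: 21.98
ft_force: [-0.2, 2.2, 2.3]
|F| 3.2 tilt 0.5
time: 22.22
ft_force: [0.2, 1.9, 3.0]
|F| 3.6 tilt 0.505
time: 22.48
ft_force: [0.8, 2.3, 2.2]
|F| 3.3 tilt 0.51
time: 22.72
ft_force: [0.1, 2.9, 2.2]
|F| 3.7 tilt 0.515
time: 22.98
ft_force: [-0.5, 1.3, 1.9]
|F| 2.3 tilt 0.52
time: 23.22
ft_force: [0.4, 2.2, 2.0]
|F| 3.1 tilt 0.525
```

```bash
C="python3 chk.py"
python3 - <<'E'
from h import *
s=sense();Rm=R.from_euler('xyz',s['tcp_rot'],degrees=True).as_matrix();tip=s['tool_pos']+173*Rm[:,2]
o=np.array([589.9,119.2,105]); a=np.radians(-3.3); Y=np.array([-np.sin(a),np.cos(a),0]);d=tip-o
y,z=d@Y,d[2];print(y,z,np.hypot(y,z),np.hypot(137,48),'theta',np.arctan2(48,137)-np.arctan2(z,y))
E
(python3 -m jog '0 0.011 0.007 0.0048 0 0 1; 0 0 0 0 0 0 1' && $C && 
python3 -m jog '0 0.011 0.007 0.0048 0 0 1; 0 0 0 0 0 0 1' && $C && 
python3 -m jog '0 0.011 0.007 0.0048 0 0 1; 0 0 0 0 0 0 1' && $C && 
python3 -m jog '0 0.011 0.007 0.0048 0 0 1; 0 0 0 0 0 0 1' && $C && 
python3 -m jog '0 0.011 0.007 0.0048 0 0 1; 0 0 0 0 0 0 1' && $C && 
python3 -m jog '0 0.011 0.007 0.0048 0 0 1; 0 0 0 0 0 0 1' && $C && 
python3 -m jog '0 0.011 0.007 0.0048 0 0 1; 0 0 0 0 0 0 1' && $C && 
python3 -m jog '0 0.011 0.007 0.0048 0 0 1; 0 0 0 0 0 0 1' && $C && 
python3 -m jog '0 0.011 0.007 0.0048 0 0 1; 0 0 0 0 0 0 1' && $C && 
python3 -m jog '0 0.011 0.007 0.0048 0 0 1; 0 0 0 0 0 0 1' && $C ) | grep -E 'F|time|ft_'
```

```text
141.93272302825193 -28.299079505215104 144.72641696337598 145.16542288024377 theta 0.5338028648864231
time: 23.48
ft_force: [0.3, 2.1, 3.2]
|F| 3.8 tilt 0.53
time: 23.72
ft_force: [-0.1, 2.9, 2.5]
|F| 3.8 tilt 0.535
time: 23.98
ft_force: [0.3, 2.8, 1.7]
|F| 3.3 tilt 0.54
time: 24.22
ft_force: [-0.2, 1.5, 2.1]
|F| 2.6 tilt 0.545
time: 24.48
ft_force: [-0.8, 2.6, 4.7]
|F| 5.5 tilt 0.55
time: 24.72
ft_force: [-1.9, 2.4, 7.0]
|F| 7.6 tilt 0.555
```

The stop is felt: the force rose from about 3.2 to 7.6 N. I hold there and look.

```bash
python3 -m jog '0 0 0 0 0 0 1;0 0 0 0 0 0 1;0 0 0 0 0 0 1;0 0 0 0 0 0 1;0 0 0 0 0 0 1' | grep ft; python3 -m jog '0 0 0 0 0 0 1;0 0 0 0 0 0 1;0 0 0 0 0 0 1;0 0 0 0 0 0 1;0 0 0 0 0 0 1' | grep ft
python3 - <<'E'
from h import *
a=shot('top','top1.png')['img'][130:230,135:265];b=shot('scene','scene1.png')['img'][180:300,210:330];
A=cv2.resize(a,None,fx=3.6,fy=3.6,interpolation=cv2.INTER_CUBIC)[:360];B=cv2.resize(b,(330,360*1),interpolation=cv2.INTER_CUBIC)
cv2.imwrite('pics/p1.png',np.hstack([A,B])[:,:,::-1])
E
```

```text
ft_force: [-1.6, 2.6, 7.7]
ft_force: [-1.2, 3.6, 6.7]
```

View pics/p1.png

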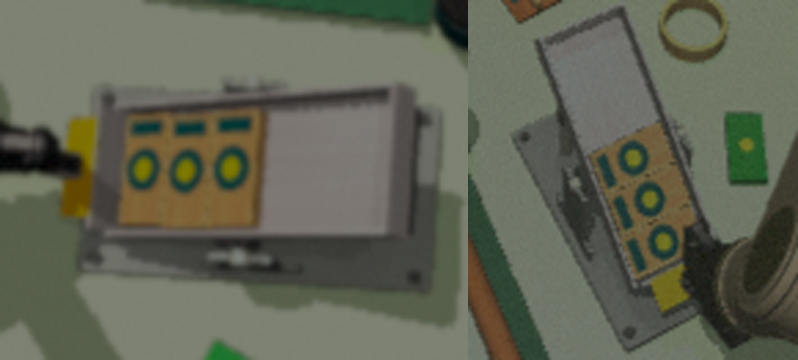

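All three prints are closed up against the end wall, at (143,168), (186,170) and (231,167) in the left crop. I now bring the tray back slowly.

```bash
(python3 -m jog '0 -0.011 -0.007 -0.0048 0 0 1; 0 -0.022 -0.0137 -0.0095 0 0 1; 0 -0.033 -0.0205 -0.0143 0 0 1; 0 -0.044 -0.027 -0.019 0 0 1; 0 -0.044 -0.027 -0.019 0 0 1'
python3 -m jog '0 -0.044 -0.027 -0.019 0 0 1; 0 -0.044 -0.027 -0.019 0 0 1; 0 -0.044 -0.027 -0.019 0 0 1; 0 -0.044 -0.027 -0.019 0 0 1; 0 -0.044 -0.027 -0.019 0 0 1'
python3 -m jog '0 -0.044 -0.027 -0.019 0 0 1; 0 -0.044 -0.027 -0.019 0 0 1; 0 -0.044 -0.027 -0.019 0 0 1; 0 -0.044 -0.027 -0.019 0 0 1; 0 -0.044 -0.027 -0.019 0 0 1'
python3 -m jog '0 -0.044 -0.027 -0.019 0 0 1; 0 -0.044 -0.027 -0.019 0 0 1; 0 -0.044 -0.027 -0.019 0 0 1; 0 -0.044 -0.027 -0.019 0 0 1; 0 -0.044 -0.027 -0.019 0 0 1'
python3 -m jog '0 -0.044 -0.027 -0.019 0 0 1; 0 -0.033 -0.0205 -0.0143 0 0 1; 0 -0.022 -0.0137 -0.0095 0 0 1;0 0 0 0 0 0 1;0 0 0 0 0 0 1') | grep -E 'tool|tcp|ft_'
python3 - <<'E'
from h import *
s=sense();Rm=R.from_euler('xyz',s['tcp_rot'],degrees=True).as_matrix();tip=s['tool_pos']+173*Rm[:,2]
o=np.array([589.9,119.2,105]); a=np.radians(-3.3); Y=np.array([-np.sin(a),np.cos(a),0]);d=tip-o
y,z=d@Y,d[2];print(y,z,np.hypot(y,z),'theta',np.arctan2(48,137)-np.arctan2(z,y))
E
```

```text
tool_pos: [601.1, 342.4, 236.0]
tcp_rot: [-152.3, -0.0, 176.7]
ft_force: [-0.4, 0.9, 2.8]
tool_pos: [600.3, 328.3, 257.5]
tcp_rot: [-158.0, -0.0, 176.7]
ft_force: [-0.4, 1.6, 2.9]
tool_pos: [599.4, 312.2, 277.6]
tcp_rot: [-163.7, -0.0, 176.7]
ft_force: [-0.8, 0.2, 3.3]
tool_pos: [598.4, 294.1, 296.0]
tcp_rot: [-169.4, -0.0, 176.7]
ft_force: [-1.4, 1.1, 3.1]
tool_pos: [598.0, 285.7, 303.5]
tcp_rot: [-171.9, 0.0, 176.7]
ft_force: [0.4, -1.5, 3.3]
142.2117396707056 27.238604944433206 144.79682489435825 theta 0.1477563326843683
```

Tilt is about 0.145 rad. The last part goes more slowly.

```bash
(python3 -m jog '0 -0.022 -0.0137 -0.0095 0 0 1; 0 -0.022 -0.0137 -0.0095 0 0 1; 0 -0.022 -0.0137 -0.0095 0 0 1; 0 -0.022 -0.0137 -0.0095 0 0 1; 0 -0.022 -0.0137 -0.0095 0 0 1'
python3 -m jog '0 -0.022 -0.0137 -0.0095 0 0 1; 0 -0.022 -0.0137 -0.0095 0 0 1; 0 -0.022 -0.0137 -0.0095 0 0 1; 0 -0.022 -0.0137 -0.0095 0 0 1; 0 -0.022 -0.0137 -0.0095 0 0 1'
python3 -m jog '0 -0.011 -0.007 -0.0048 0 0 1; 0 -0.011 -0.007 -0.0048 0 0 1; 0 -0.011 -0.007 -0.0048 0 0 1; 0 -0.011 -0.007 -0.0048 0 0 1; 0 -0.011 -0.007 -0.0048 0 0 1'
python3 -m jog '0 -0.011 -0.007 -0.0048 0 0 1; 0 -0.011 -0.007 -0.0048 0 0 1; 0 0 0 0 0 0 1; 0 0 0 0 0 0 1'
) | grep -E 'tool|tcp|ft_'
```

```text
tool_pos: [597.4, 275.5, 311.9]
tcp_rot: [-174.8, 0.0, 176.7]
ft_force: [0.4, -0.3, 3.7]
tool_pos: [596.8, 265.1, 319.4]
tcp_rot: [-177.6, 0.0, 176.7]
ft_force: [1.1, -1.2, 4.2]
tool_pos: [596.4, 259.8, 323.0]
tcp_rot: [-179.0, -0.0, 176.7]
ft_force: [1.1, -0.6, 3.4]
tool_pos: [596.3, 257.6, 324.4]
tcp_rot: [-179.6, -0.0, 176.7]
ft_force: [1.2, -1.6, 3.0]
```

```bash
(python3 -m jog '0 -0.008 -0.005 -0.0035 0 0 1; 0 -0.008 -0.005 -0.0035 0 0 1; 0 0 -0.005 0 0 0 1; 0 0 -0.005 0 0 0 1; 0 0 0 0 0 0 1'
python3 -m jog '0 0 -0.005 0 0 0 1; 0 0 -0.005 0 0 0 1; 0 0 0 0 0 0 1; 0 0 0 0 0 0 1') | grep -E 'tool|tcp|ft_'
```

```text
tool_pos: [596.1, 256.1, 326.4]
tcp_rot: [180.0, -0.0, 176.7]
ft_force: [0.2, -1.4, 3.6]
tool_pos: [596.1, 256.1, 327.2]
tcp_rot: [180.0, -0.0, 176.7]
ft_force: [0.9, -0.0, 0.3]
```

```bash
python3 -m jog '0 0 -0.01 0 0 0 1; 0 0 -0.02 0 0 0 1; 0 0 -0.2 0 0 0 1; 0 0 -0.4 0 0 0 1; 0 0 -0.4 0 0 0 1'|grep -E 'ft|tool'; python3 -m jog '-0.05 -0.5 0 0 0 0 1; -0.05 -0.5 0 0 0 0 1; 0 -0.3 0 0 0 0 1; 0 0 0 0 0 0 1; 0 0 0 0 0 0 1'|grep -E 'time|ft|tool'
python3 -c "
from h import *
a=shot('wrist','w6.png')"
```

```text
tool_pos: [596.1, 256.0, 433.1]
ft_force: [0.6, -0.4, -0.6]
time: 33.95
tool_pos: [598.8, 126.1, 431.6]
ft_force: [0.0, -0.4, 0.2]
```

View pics/w6.png

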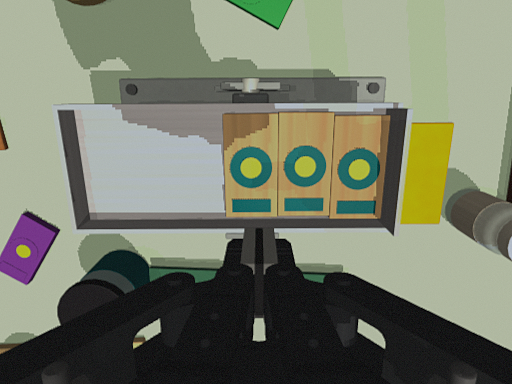

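The tray is level. The prints form a tight row at (251,167), (305,166) and (359,169) against the end wall, and the hand is clear.

```bash
python3 -c "
from bench import *
print(hand_in())"
```

```text
the job is handed in; nothing more can be done
None
```

I laid the last good print in the tray, tipped the tray onto its stop to close up all three prints, brought it back level under the hand and handed the job in; the result of the judging was not shown.

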